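Pack the wedge pattern weights head to tail

TASK

One wedge-shaped pattern weight already lies in its place in the shallow wooden tray; pack the three loose ones in beside it, alternately head to tail, so that all four fill the tray, each lying flat on the tray's floor. Set the weights down rather than dropping them, and leave the sewing things around them where they are.

Things in the scene. Friction and masses are not known exactly. Their poses are not given: they have to be found in the camera images.
- tray: Shallow open wooden tray, fixed. Outside 116 (its x) by 144 (its y) by 16 mm high; walls and floor 6 mm thick, so inside 104 by 132 mm, 10 mm deep. Origin: centre of its underside, on the bench. Holds four weights side by side along y, each turned 180 degrees to the next, with 4 mm to spare in all; packed, their origins lie near x = 0, y = +49, +16, -16, -49 mm, 6 mm above the tray's origin.
- wedge_a: Weight that starts, and stays, in the tray: y near +48 mm in its frame, head to the tray's +x, straight side to its +y wall. All weights are alike: wooden right trapezoid 100 mm long, 16 thick, 0.2-0.3 kg, steel rib on top. Origin: underside, mid-length. +x to the wide end (head, 44 mm, x=+50); tail 20 mm (x=-50); straight side y=+16; slanting side y=-28 (head) to -4 (tail).
- wedge_b: Loose weight, like wedge_a; starts flat on the bench, may go to any free place in the tray. The rib to hold it by stands over the origin: 36 mm along x, 12 mm along y, its sides upright, from 16 to 42 mm above the underside. Pinched by its two ends (fingers closing along x), the fingers stay above the weight itself, clear of packed neighbours. Bottom edges bevelled 2.5 mm.
- wedge_c: Loose weight, same shape, size, rib and axes as wedge_a and wedge_b; starts lying flat on the bench, may go to any free place in the tray.
- wedge_d: Loose weight, same shape, size, rib and axes as wedge_a and wedge_b; starts lying flat on the bench, may go to any free place in the tray.
- thimble: Steel thimble, 19 mm across, 24 mm high, standing on its mouth among the loose weights. Origin: centre of its underside. A bystander: leave it where it is.
- darning_egg: Small wooden darning egg standing on its flattened end, 48 mm across, 59 mm high. Origin: centre of its underside. A bystander: leave it where it is.
- button_jar: Clear plastic button jar with white screw cap, 62 mm across, 66 mm high. Origin: centre of its underside. A bystander: leave it where it is.
- pincushion_base: Red ceramic pincushion base, 80 mm across, 30 mm high. Origin: centre of its underside. A bystander: leave it where it is.
- bobbin: Grey plastic bobbin standing on its flange, 21 mm across, 12 mm high. Origin: centre of its underside. A bystander: leave it where it is.
- tape_case: Round black tape-measure case lying flat, 52 mm across, 20 mm high. Origin: centre of its underside. A bystander: leave it where it is.
- seam_gauge: Flat aluminium seam gauge, 152 by 24 by 4 mm, long side along its x. Origin: centre of its underside. A bystander: leave it where it is.
- bobbin_box: White plastic bobbin box with flip-top lid, shut, 62 by 92 mm, 33 mm high, fixed. Origin: centre of its underside. A bystander: leave it where it is.
There are look-alikes about, which are no part of the job. What is shaped like the wedge_b but orange or turquoise is not meant. Leave any orange or turquoise look-alike of the wedge_d alone.

How it is judged:
By the outcome, as a careful person would: the job done as asked, in the order asked, and still so for the second after the job is handed in, with the robot touching nothing.
It also fails if it takes over 72 s, if anything falls off the work surface, if the arm or the gripper's body presses on something with over 40 N, if the wrist force passes 120 N, or if a joint passes its speed limit or range.

ROBOT

A 7-joint arm with a two-finger parallel gripper is mounted at the origin on the work surface. World frame = base frame: x ahead of the robot, y to its left, z up, the work surface at z = 0. Lengths are in mm, angles in rad, forces in N, time in s.
With the tool pointing down it reaches from about 425 to 875 mm from the base axis. Payload 8.4 kg.
Tool frame: the origin (TCP) lies midway between the tips of the shut fingers; the grasp point (between the pads) lies 19 mm behind it; z points along the fingers, y is the line along which they close (so a half turn about z gives the same grasp; the last joint's range is limited). The gripper opens to 85 mm and grips with 20 to 120 N. Pads are 22 mm wide; open, the fingers measure 114 mm over their backs; the gripper's body (76 mm by 85 mm) begins 54 mm behind the grasp point. The pads swing forward as they close: fully open they stand 13 mm farther back than shut.
Start: joints at [1.176, 0.333, 0.04, 1.465, -0.013, 1.343, -0.059], TCP at [189.456, -621.748, 231.308] pointing down, gripper open.
Joint ranges: [-2.58, 2.58], [-0.38, 2.09], [-1.3, 1.39], [0.25, 2.4], [-1.5, 4.64], [0.08, 2.09], [-2.65, 2.65]. Speed limits (rad/s): [2.22, 2.22, 2.79, 2.79, 3.14, 3.14, 3.14].

INTERFACE

Orientations are given as a unit quaternion [x, y, z, w].
In Python, from workcell import monitor, snapshot, get_calibration, r gives the robot as it stands.
- The arm moves only by the shell command python3 -m crank 'ROWS' [OPENING] [FORCE]. ROWS is text: rows parted by semicolons, each of 6 numbers parted by spaces: the shift along the tool's x, y, z in cm, then the turn, a rotation vector about the tool's x, y, z in rad. In form: tx ty tz ax ay az; .... A call has 1 to 20 rows; each row shifts and turns the commanded pose from where the row before left it, along the tool's axes as they then stand; what a row does not reach is not made up. A row lasts 1/10 s, in which the tool goes at most 50 mm and 8.59 degrees, less where a joint would pass 70% of its speed; a pose out of reach is approached as far as the arm can. A call with a gripper value outside its range is refused whole. OPENING is the closure, from 0 (fully open) to 1 (shut), set as the call begins (- or left out, the last holds). The fingers move at their own pace and stop on an object; FORCE is the grip in N (left out, the last holds). Time passes only in rows, so rows that do not move let the fingers close. It gives the time, the measured TCP pose, the force, the opening and the grip force at its end, in the units of the state.
- monitor.state(): the state, without advancing time (a new reading comes with each control period).
- snapshot(name): name is "scene" or "top"; returns (picture, depth): 480x640x3 uint8, red, green, blue; 480x640 float32, mm along the optical axis (not along the pixel's ray), 0 where there is no reading.
- get_calibration(name): a dict with "vertical_fov" (degrees; the focal length in pixels is half the picture's height over the tangent of half this angle, whatever the lens; pixels are square), "cx", "cy" (the principal point, pixels), "xyz" and "orientation" of the camera in the world. Camera axes: x right, y up, looking along -z (the intrinsics and any distortion apply to the point x, -y, -z); pixel columns grow to the right and rows downward; lengths in mm; the calibration is good to about 2 mm. A picture is of the moment at which its call begins. get_calibration takes no time and is no camera call.
- r.sign_off(): hands the job in; it is judged then, once.
The state is a dict: "time_s": time; "qpos": joint angles; "joint_vel": joint speeds; "effort": joint torques, N m; "eef_pos": TCP position; "eef_rot": TCP orientation; "force": force on the tool from outside, world axes, zero at the start; "torque": the same for the moment, N m; "grip_width": finger opening in mm; "finger_force": force on a finger pad.
Only numpy, scipy, OpenCV 4.12 (cv2) and the standard library are available. Lean on these libraries where they do the work, as an engineer would, in place of code of your own. Each camera call takes 0.05 s, during which the arm holds its last target. There are 200 camera calls.

## Working session

There is one attempt and no reset: what is moved stays moved. The work goes in short steps, Python scripts to look and compute and a shell command to move; the robot and the scene stay as the last step left them, time stands still between calls to the robot, and variables do not carry over. Pictures are saved under pics/ and viewed, at most 10 in all, crops included, and the job is handed in when it is done.

```bash
mkdir -p pics; ls; python3 - <<'E'
from workcell import monitor,snapshot,get_calibration,r
import cv2,numpy as np
for n in("scene","top"):
    p,d=snapshot(n);cv2.imwrite(f"pics/{n}0.png",p[:,:,::-1]);np.save(f"{n}0.npy",d);print(n,get_calibration(n))
print(monitor.state())
E
```

```text
pics
scene {'vertical_fov': 52.32858892351145, 'cx': 318.0405775818672, 'cy': 241.31425934402358, 'xyz': array([ 880.6206887 , -607.11134209,  784.6394686 ]), 'orientation': array([0.35317764, 0.10904125, 0.26389868, 0.89091697])}
top {'vertical_fov': 45.58911638994232, 'cx': 320.5346337566173, 'cy': 248.0044214585429, 'xyz': array([ 366.72268679,  -35.22179278, 1178.69977713]), 'orientation': array([-0.05109403,  0.04071114,  0.70947736, -0.70169358])}
{'time_s': 0.1, 'qpos': array([ 1.17581189,  0.33386696,  0.03988295,  1.46621035, -0.01336903,
        1.34328871, -0.05854783]), 'joint_vel': array([ 0.00176019, -0.00019376,  0.00093574, -0.00157499, -0.00054724,
        0.00114923,  0.0008444 ]), 'effort': array([ 5.10184400e-03, -6.60018897e+01,  1.37094352e+00, -4.06476331e+01,
        1.71571795e-02,  8.87822185e-03,  5.88106946e-05]), 'eef_pos': array([ 189.30481813, -621.3820838 ,  230.47961077]), 'eef_rot': array([ 9.89088437e-01,  1.47321059e-01, -1.77233403e-04, -7.32852966e-04]), 'force': array([0.95738531, 0.41907602, 0.69387807]), 'torque': array([-0.01384902,  0.00315621,  0.03683779]), 'finger_force': 0.0, 'grip_width': 85.11510767808619}
```

View pics/top0.png

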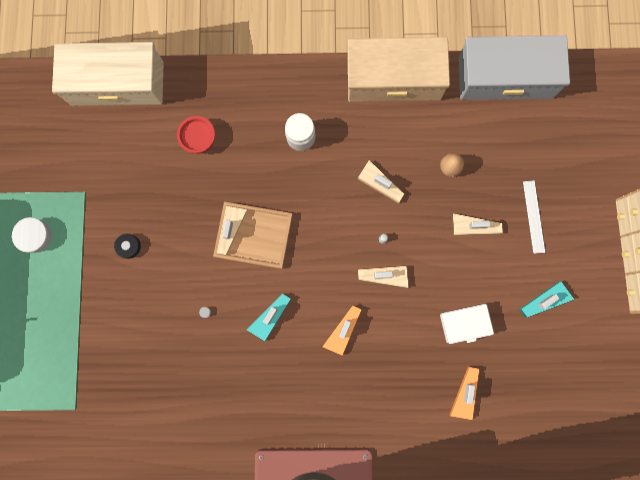

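View pics/scene0.png

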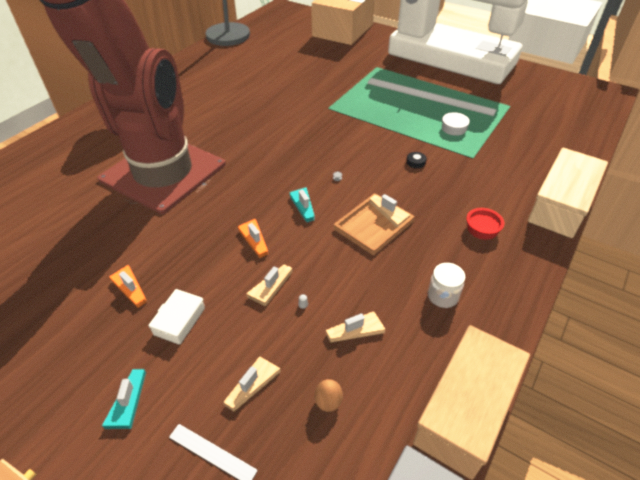

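The top view shows three pale loose wedges at (382,182), (478,225) and (384,276), with the tray at (253,236) holding wedge_a at (231,229). The look-alikes are turquoise at (270,317) and (548,300), and orange at (343,330) and (467,393). I choose the three pale ones by the description. The thimble is at (384,239). The scene view agrees: pale wedges at (270,285), (355,328) and (252,384).

```bash
cat > h.py <<'E'
import cv2,numpy as np
from scipy.spatial.transform import Rotation as R
from workcell import snapshot,get_calibration,monitor
M=np.array([[50,16],[-50,16],[-50,-4],[50,-28]],float)
def cloud(n,d):
    c=get_calibration(n);f=240/np.tan(np.radians(c["vertical_fov"]/2))
    v,u=np.mgrid[:480,:640]
    P=np.stack([(u-c["cx"])*d/f,-(v-c["cy"])*d/f,-d],-1)
    return P@R.from_quat(c["orientation"]).as_matrix().T+c["xyz"]
def fit(Q):  # 4 corners -> pose (x,y,yaw), residual, trying cyclic orders
    best=None
    for T in (Q,Q[::-1]):
        for k in range(4):
            q=np.roll(T,k,0);a=M-M.mean(0);b=q-q.mean(0)
            th=np.arctan2((a[:,0]*b[:,1]-a[:,1]*b[:,0]).sum(),(a*b).sum())
            c,s=np.cos(th),np.sin(th);Rm=np.array([[c,-s],[s,c]])
            t=q.mean(0)-Rm@M.mean(0);e=np.sqrt(((M@Rm.T+t-q)**2).sum(1).mean())
            if best is None or e<best[0]:best=(e,t,th)
    return best
def hullquad(pts):
    h=cv2.convexHull(pts.astype(np.float32));return cv2.approxPolyN(h,4,ensure_convex=True).reshape(-1,2).astype(float)
def near(P,s,rad,lo,hi):
    c=P[s[1],s[0],:2];m=(np.linalg.norm(P[...,:2]-c,axis=-1)<rad)&(P[...,2]>lo)&(P[...,2]<hi);return m
E
python3 - <<'E'
from h import *
d=np.load("top0.npy");P=cloud("top",d);img=cv2.imread("pics/top0.png")
print("bench z",[P[v,u].round(1).tolist() for u,v in((320,200),(150,300),(430,250),(600,220))])
print("base plate", P[470,313].round(0))
for s in((382,182),(478,225),(384,276),(231,229)):
    up=6 if s[0]==231 else 0
    m=near(P,s,70,11+up,21+up);r=near(P,s,45,34+up,50+up)
    if up: m&=cv2.inRange(img,(90,130,160),(255,255,255))>0
    pts=P[m];rb=P[r]
    q=hullquad(pts[:,:2]);e,t,th=fit(q)
    mr=cv2.minAreaRect(rb[:,:2].astype(np.float32))
    print(s,len(pts),"z",np.median(pts[:,2]).round(1),"fit",t.round(1),np.degrees(th).round(1),"res",e.round(1),"| rib",np.round(mr[0],1),np.round(mr[1],1),round(mr[2],1),"mean",rb.mean(0).round(1))
m=near(P,(255,236),110,11,20);pts=P[m];print("tray",np.median(pts[:,2]),cv2.minAreaRect(pts[:,:2].astype(np.float32)))
for n,s in dict(thimble=(384,239),egg=(452,165),jar=(300,130),pin=(196,135),bobbin=(205,312)).items(): print(n,P[s[1],s[0]].round(0))
cv2.imwrite("pics/crop.png",cv2.resize(img[150:300,200:520],None,fx=2.5,fy=2.5,interpolation=cv2.INTER_CUBIC))
E
```

```text
bench z [[623.2, -18.5, -2.2], [416.6, 334.4, 1.7], [514.2, -246.1, -2.0], [572.9, -601.3, -2.0]]
base plate [80.  0. 11.]
(382, 182) 581 z 15.1 fit [ 653.1 -148.3] 58.1 res 0.9 | rib [ 652.8 -148. ] [35.8 13.2] 57.5 mean [ 652.2 -148.    40.3]
(478, 225) 599 z 15.0 fit [ 560.5 -341.2] 91.7 res 1.2 | rib [ 559.8 -341.5] [12.5 35.2] 4.5 mean [ 559.7 -341.5   40.5]
(384, 276) 621 z 14.9 fit [ 460.3 -144.6] -86.5 res 0.8 | rib [ 460.  -144.3] [12.2 34.3] 0.9 mean [ 460.  -144.1   40.7]
(231, 229) 612 z 20.8 fit [555.2 159.7] -8.0 res 18.1 | rib [556.  170.2] [12.9 36.3] 80.7 mean [555.5 169.7  46.3]
tray 15.613232069652213 ((547.8220825195312, 122.0997314453125), (145.1297607421875, 116.42095184326172), 79.50724029541016)
thimble [ 534. -148.   26.]
egg [ 680. -287.   51.]
jar [752.  19.  69.]
pin [762. 241.  20.]
bobbin [391. 219.   8.]
```

View pics/crop.png

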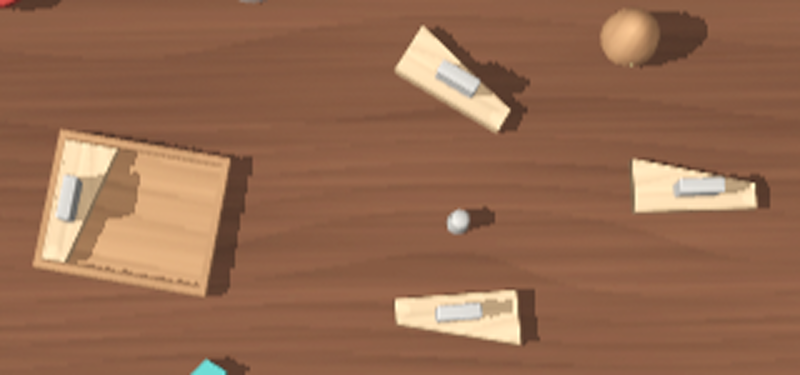

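The crop confirms three natural-wood wedges with steel ribs. The fit residuals are about 1 mm, and the tray measures 145x116 at a yaw of about -10.2°, with wedge_a at tray (-0.5, 48.6).

Plan, giving the tool-y heading at each pick; it is -10.2° at every place:

| Pick | Wedge position (mm) | Slot | Tool-y heading at pick |
|---|---|---|---|
| W3 | (560,-341) | 2 | -88.3° |
| W1 | (460,-144) | 3 | -86.5° |
| W2 | (653,-148) | 4 | -121.9° |

```bash
cat > go.py <<'E'
# go.py x y z heading: shift (cm, tool axes now) and turn still to do
import sys;from h import *
x,y,z,hd=map(float,sys.argv[1:5]);s=monitor.state();Q=R.from_quat(s["eef_rot"]);A=Q.as_matrix()
h=np.radians(hd);Y=np.array([np.cos(h),np.sin(h),0]);Z=np.array([0,0,-1.]);X=np.cross(Y,Z);T=np.stack([X,Y,Z],1)
print("t",round(s["time_s"],2),"pos",s["eef_pos"].round(1),"head",np.degrees(np.arctan2(A[1,1],A[0,1])).round(2),"q7",s["qpos"][6].round(2),"w",round(s["grip_width"],1),"F",s["force"].round(1))
print("shift cm",(A.T@(np.array([x,y,z])-s["eef_pos"])/10).round(2),"turn",(Q.inv()*R.from_matrix(T)).as_rotvec().round(3),"shift after turn",(T.T@(np.array([x,y,z])-s["eef_pos"])/10).round(2))
E
python3 go.py 560 -341.4 110 -88.3
```

```text
t 0.1 pos [ 189.3 -621.4  230.5] head -73.06 q7 -0.06 w 85.1 F [1.  0.4 0.7]
shift cm [ 43.62 -15.96  12.07] turn [-0.001  0.     0.266] shift after turn [ 37.88 -26.89  12.05]
```

```bash
python3 -m crank '3.12 -1.14 0.86 0 0 0;3.12 -1.14 0.86 0 0 0;3.12 -1.14 0.86 0 0 0;3.12 -1.14 0.86 0 0 0;3.12 -1.14 0.86 0 0 0;3.12 -1.14 0.86 0 0 0;3.12 -1.14 0.86 0 0 0;3.12 -1.14 0.86 0 0 0;3.12 -1.14 0.86 0 0 0;3.12 -1.14 0.86 0 0 0;3.12 -1.14 0.86 0 0 0;3.12 -1.14 0.86 0 0 0;3.12 -1.14 0.86 0 0 0;3.12 -1.14 0.86 0 0 0;0 0 0 0 0 0.09;0 0 0 0 0 0.09;0 0 0 0 0 0.086;0 0 0 0 0 0;0 0 0 0 0 0' 0 ; python3 go.py 560 -341.4 18.5 -88.3
```

```text
time_s: 2.0
eef_pos: [560.6, -341.7, 110.6]
eef_rot: [1.0, 0.016, -0.0, -0.0]
force: [-0.1, -0.5, 0.8]
grip_width: 85.4
finger_force: 0.0
t 2.0 pos [ 560.6 -341.7  110.6] head -88.15 q7 -1.1 w 85.4 F [-0.1 -0.5  0.8]
shift cm [-0.06 -0.02  9.21] turn [-0.     0.     0.003] shift after turn [-0.06 -0.03  9.21]
```

```bash
python3 -m crank '-0.06 -0.02 2 0 0 0;0 0 2 0 0 0;0 0 2 0 0 0;0 0 1.5 0 0 0;0 0 1 0 0 0;0 0 0.7 0 0 0;0 0 0 0 0 0' 0 60; python3 -m crank '0 0 0 0 0 0;0 0 0 0 0 0;0 0 0 0 0 0;0 0 0 0 0 0;0 0 0 0 0 0;0 0 0 0 0 0;0 0 0 0 0 0;0 0 0 0 0 0' 1 60;python3 go.py 560 -341.4 110 -88.3
```

```text
time_s: 2.7
eef_pos: [559.8, -341.4, 18.2]
eef_rot: [1.0, 0.015, -0.0, -0.0]
force: [-0.5, 1.1, 0.3]
grip_width: 85.6
finger_force: 0.0
time_s: 3.5
eef_pos: [560.8, -341.8, 19.9]
eef_rot: [1.0, 0.015, 0.001, 0.0]
force: [-0.8, 0.4, 5.3]
grip_width: 34.4
finger_force: 60.7
t 3.5 pos [ 560.8 -341.8   19.9] head -88.29 q7 -1.12 w 34.4 F [-0.8  0.4  5.3]
shift cm [-0.07 -0.04 -9.01] turn [ 0.001 -0.001  0.   ] shift after turn [-0.08 -0.04 -9.01]
```

```bash
python3 -m crank '0 0 -0.5 0 0 0;0 0 -1 0 0 0;0 0 -1.5 0 0 0;0 0 -2 0 0 0;0 0 -2 0 0 0;0 0 -2 0 0 0;0 0 0 0 0 0;0 0 0 0 0 0';python3 go.py 550.6 137.6 110 -10.2; python3 - <<'E'
from h import *
ps=[]
for n in("top","scene"):
    p,d=snapshot(n);np.save(n+"1.npy",d);c=get_calibration(n);q=R.from_quat(c["orientation"]).inv().apply(np.array([560.,-341,110])-c["xyz"]);f=240/np.tan(np.radians(c["vertical_fov"]/2))
    u,v=int(c["cx"]-f*q[0]/q[2]),int(c["cy"]+f*q[1]/q[2]);u=min(max(u,100),540);v=min(max(v,100),380)
    ps.append(cv2.resize(p[v-100:v+100,u-100:u+100,::-1],(400,400)));P=cloud(n,d);print(n,u,v)
cv2.imwrite("pics/lift1.png",np.hstack(ps))
E
```

```text
time_s: 4.3
eef_pos: [560.3, -341.7, 109.4]
eef_rot: [1.0, 0.015, 0.0, 0.0]
force: [0.8, 0.0, -2.4]
grip_width: 34.6
finger_force: 60.0
t 4.3 pos [ 560.3 -341.7  109.4] head -88.29 q7 -1.1 w 34.6 F [ 0.8  0.  -2.4]
shift cm [  0.46 -47.93  -0.08] turn [ 1.000e-03 -0.000e+00 -1.363e+00] shift after turn [47.   -9.44 -0.06]
top 489 217
scene 243 352
```

View pics/lift1.png

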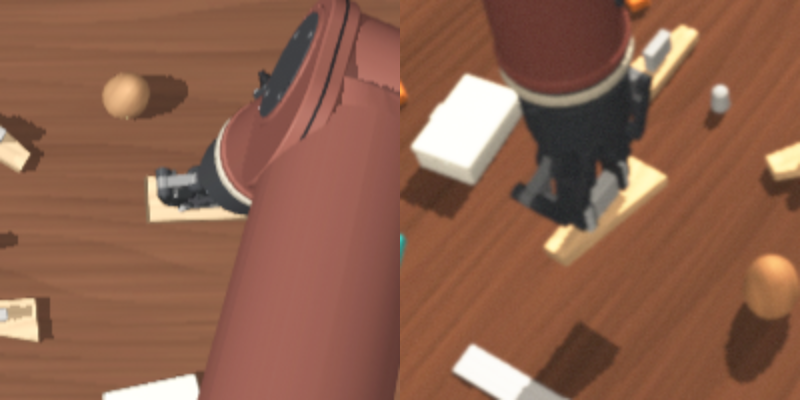

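The picture shows the wedge held level in the gripper: top view at about (489,217), scene view at about (243,352). Next I carry it to the tray.

```bash
python3 -m crank '0.04 -2 0 0 0 0;0.04 -3.3 0 0 0 0;0.04 -3.55 0 0 0 0;0.04 -3.55 0 0 0 0;0.04 -3.55 0 0 0 0;0.04 -3.55 0 0 0 0;0.04 -3.55 0 0 0 0;0.04 -3.55 0 0 0 0;0.04 -3.55 0 0 0 0;0.04 -3.55 0 0 0 0;0.04 -3.55 0 0 0 0;0.02 -3.55 0 0 0 0;0 -3.55 0 0 0 0;0 -2.13 0 0 0 0;0 -1 0 0 0 0;0 0 0 0 0 0'
python3 -m crank '0 0 0 0 0 -0.11;0 0 0 0 0 -0.11;0 0 0 0 0 -0.11;0 0 0 0 0 -0.11;0 0 0 0 0 -0.11;0 0 0 0 0 -0.11;0 0 0 0 0 -0.11;0 0 0 0 0 -0.11;0 0 0 0 0 -0.11;0 0 0 0 0 -0.11;0 0 0 0 0 -0.11;0 0 0 0 0 -0.11;0 0 0 0 0 -0.043;0 0 0 0 0 0;0 0 0 0 0 0';python3 go.py 550.6 137.6 40 -10.2
```

```text
time_s: 6.0
eef_pos: [549.7, 134.7, 108.3]
eef_rot: [1.0, 0.016, -0.001, -0.0]
force: [0.9, -1.7, -2.4]
grip_width: 34.9
finger_force: 60.2
time_s: 7.5
eef_pos: [550.7, 131.7, 108.6]
eef_rot: [0.768, 0.64, -0.0, 0.0]
force: [0.4, -0.6, -2.4]
grip_width: 34.8
finger_force: 60.1
t 7.5 pos [550.7 131.7 108.6] head -10.39 q7 -0.65 w 34.8 F [ 0.4 -0.6 -2.4]
shift cm [ 0.59 -0.11  6.86] turn [-0.     0.001 -0.003] shift after turn [ 0.58 -0.11  6.86]
```

```bash
python3 -m crank '0.3 -0.05 1.5 0 0 0;0.29 -0.06 2 0 0 0;0 0 1.5 0 0 0;0 0 1 0 0 0;0 0 0.36 0 0 0;0 0 0 0 0 0;0 0 0 0 0 0';python3 go.py 550.6 137.6 25.9 -10.2; python3 - <<'E'
from h import *
ps=[]
for n in("top","scene"):
    p,d=snapshot(n);np.save(n+"2.npy",d);cv2.imwrite(f"pics/{n}2.png",p[:,:,::-1]);u,v=(253,236) if n=="top" else (374,222)
    ps.append(cv2.resize(p[v-60:v+60,u-60:u+60,::-1],(400,400),interpolation=cv2.INTER_CUBIC))
cv2.imwrite("pics/low2.png",np.hstack(ps))
E
```

```text
time_s: 8.2
eef_pos: [551.0, 139.3, 45.9]
eef_rot: [0.767, 0.641, 0.0, 0.0]
force: [-0.3, -1.0, -2.5]
grip_width: 34.9
finger_force: 60.1
t 8.2 pos [551.  139.3  45.9] head -10.21 q7 -0.7 w 34.9 F [-0.3 -1.  -2.5]
shift cm [-0.17 -0.02  2.  ] turn [ 0.001 -0.    -0.   ] shift after turn [-0.17 -0.01  2.  ]
```

View pics/low2.png

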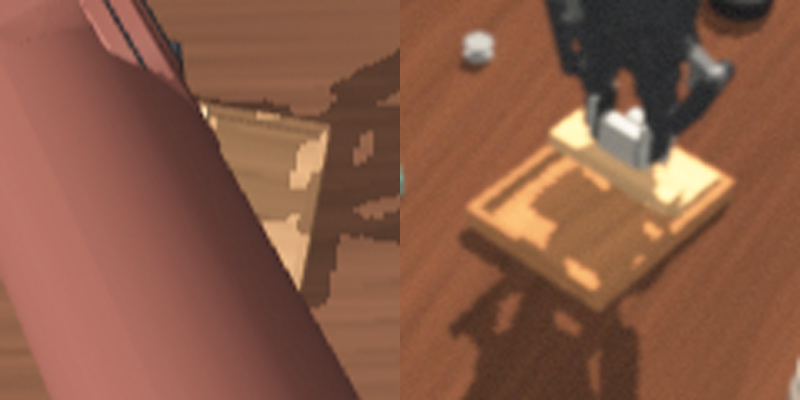

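The top view is hidden by the arm. The scene crop shows the wedge hovering over slot 2, so I'll measure its straight edge against the tray rim from this view.

```bash
cat > edge.py <<'E'
# edge.py npy: straight-side edge of held wedge relative to tray rim, scene view (tray frame)
import sys;from h import *
zt=float(sys.argv[2]);P=cloud("scene",np.load(sys.argv[1]));a=np.radians(-10.2);c,s=np.cos(a),np.sin(a)
L=(P[...,:2]-[547.8,122.1])@np.array([[c,-s],[s,c]]);x,y,z=L[...,0],L[...,1],P[...,2]
rim=(abs(z-15.5)<4)&(x>-75)&(x<75)&(y<0)&(y>-90)
b=[np.percentile(y[rim&(abs(x-k)<6)],2).round(1) for k in(-30,-10,10,30)];print("outer -y rim (-72)",b, "+x rim (58)",[np.percentile(x[rim&(abs(y-k)<5)],98).round(1) for k in(-60,-45,-30)])
top=(abs(z-zt)<5)&(abs(x)<70)&(abs(y)<70)
print("z med",np.median(z[top]).round(1),"edge min y",[(k,np.percentile(y[top&(abs(x-k)<4)],4).round(1)) for k in(-44,-36,-28,28,36,44) if (top&(abs(x-k)<4)).sum()>5],"x range",np.percentile(x[top&(abs(z-zt)<3)&(y>float(sys.argv[3]))&(y<float(sys.argv[4]))],[1,99]).round(1))
E
python3 edge.py scene2.npy 42 0 15
```

```text
outer -y rim (-72) [np.float64(-73.2), np.float64(-73.5), np.float64(-73.1), np.float64(-73.0)] +x rim (58) [np.float64(59.0), np.float64(59.0), np.float64(59.5)]
z med 42.0 edge min y [(-44, np.float64(0.4)), (-36, np.float64(-0.7)), (-28, np.float64(-0.1)), (28, np.float64(-1.0)), (36, np.float64(0.7)), (44, np.float64(-0.4))] x range [-45.6  52.4]
```

```bash
python3 -m crank '-0.14 -0.01 0 0 0 0;0 0 0.5 0 0 0;0 0 0.4 0 0 0;0 0 0.4 0 0 0;0 0 0.2 0 0 0;0 0 0.2 0 0 0;0 0 0.1 0 0 0;0 0 0 0 0 0';python3 go.py 550.6 137.6 25.9 -10.2
```

```text
time_s: 9.1
eef_pos: [550.2, 137.8, 27.2]
eef_rot: [0.767, 0.641, -0.0, -0.0]
force: [-0.3, -0.5, -2.5]
grip_width: 34.6
finger_force: 60.1
t 9.1 pos [550.2 137.8  27.2] head -10.2 q7 -0.71 w 34.6 F [-0.3 -0.5 -2.5]
shift cm [-0.01  0.04  0.13] turn [-0. -0.  0.] shift after turn [-0.01  0.04  0.13]
```

```bash
python3 -m crank '0 0 0.08 0 0 0;0 0 0.06 0 0 0;0 0 0.04 0 0 0;0 0 0 0 0 0'; python3 -m crank '0 0 0 0 0 0;0 0 0 0 0 0;0 0 0 0 0 0' 0.42;python3 go.py 460.2 -144.4 110 -86.5
```

```text
time_s: 9.5
eef_pos: [550.3, 137.8, 25.9]
eef_rot: [0.767, 0.641, 0.0, 0.0]
force: [-1.6, -1.1, 2.5]
grip_width: 34.6
finger_force: 60.6
time_s: 9.8
eef_pos: [550.4, 137.9, 25.6]
eef_rot: [0.767, 0.641, 0.0, 0.0]
force: [-0.2, -0.5, -0.2]
grip_width: 49.7
finger_force: 0.0
t 9.8 pos [550.4 137.9  25.6] head -10.2 q7 -0.71 w 49.7 F [-0.2 -0.5 -0.2]
shift cm [-29.38  -3.88  -8.45] turn [ 0.    -0.     1.332] shift after turn [-10.73  27.63  -8.44]
```

```bash
python3 -m crank '0 0 -1 0 0 0;0 0 -2 0 0 0;0 0 -2.5 0 0 0;0 0 -1.95 0 0 0;-2 -0.26 -1 0 0 0;-3.2 -0.4 0 0 0 0;-3.5 -0.48 0 0 0 0;-3.5 -0.48 0 0 0 0;-3.5 -0.48 0 0 0 0;-3.5 -0.48 0 0 0 0;-3.5 -0.48 0 0 0 0;-3.2 -0.4 0 0 0 0;-2.3 -0.3 0 0 0 0;-1.18 -0.12 0 0 0 0;0 0 0 0 0 0'
python3 -m crank '0 0 0 0 0 0.11;0 0 0 0 0 0.11;0 0 0 0 0 0.11;0 0 0 0 0 0.11;0 0 0 0 0 0.11;0 0 0 0 0 0.11;0 0 0 0 0 0.11;0 0 0 0 0 0.11;0 0 0 0 0 0.11;0 0 0 0 0 0.11;0 0 0 0 0 0.11;0 0 0 0 0 0.11;0 0 0 0 0 0.012;0 0 0 0 0 0;0 0 0 0 0 0' 0;python3 go.py 460.2 -144.4 20 -86.5
python3 - <<'E'
from h import *
p,d=snapshot("top");cv2.imwrite("pics/top3.png",p[:,:,::-1]);P=cloud("top",d);img=p
r=(np.linalg.norm(P[...,:2]-[547.8,122.1],axis=-1)<75)&(P[...,2]>40)&(P[...,2]<52)
a=np.radians(-10.2);c,s=np.cos(a),np.sin(a)
n,l,st,ce=cv2.connectedComponentsWithStats(r.astype(np.uint8))
for i in range(1,n):
    if st[i,4]>20:
        q=P[l==i];mr=cv2.minAreaRect(q[:,:2].astype(np.float32));print(q.mean(0).round(1),((np.array(mr[0])-[547.8,122.1])@np.array([[c,-s],[s,c]])).round(1),np.round(mr[1],1),round(mr[2],1))
cv2.imwrite("pics/t3.png",cv2.resize(p[190:280,200:310,::-1],None,fx=5,fy=5,interpolation=cv2.INTER_CUBIC))
E
```

```text
time_s: 11.3
eef_pos: [459.9, -145.7, 110.5]
eef_rot: [0.768, 0.641, 0.0, 0.0]
force: [0.3, 1.2, 0.7]
grip_width: 49.5
finger_force: 0.0
time_s: 12.8
eef_pos: [460.3, -143.8, 110.1]
eef_rot: [0.999, 0.032, 0.0, -0.0]
force: [0.2, -1.0, -0.4]
grip_width: 85.6
finger_force: 0.0
t 12.8 pos [ 460.3 -143.8  110.1] head -86.32 q7 -1.33 w 85.6 F [ 0.2 -1.  -0.4]
shift cm [-0.02  0.06  9.01] turn [-0.    -0.     0.003] shift after turn [-0.02  0.06  9.01]
[555.6 169.9  46.6] [-0.3 48.4] [12.5 35.6] 78.5
[550.3 136.1  46.5] [ 0.5 14.9] [13.2 35.1] 80.0
```

View pics/t3.png

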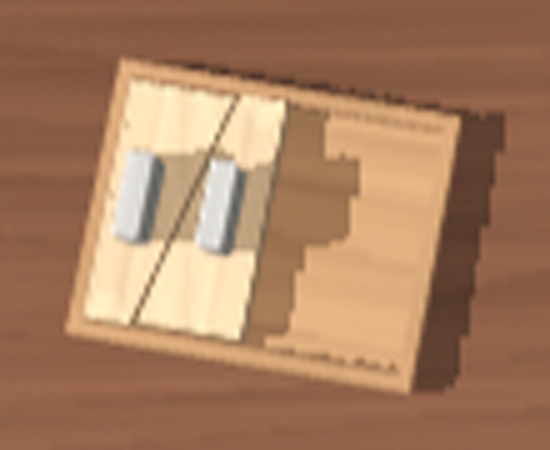

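The picture shows wedge 2 seated flat beside wedge_a at tray y≈15, with about a 1.5 mm gap between them. I'll set wedge 3 down with room to spare, then slide it toward +y to close the gaps. First I pick W1.

```bash
python3 -m crank '-0.02 0.06 2 0 0 0;0 0 2 0 0 0;0 0 2 0 0 0;0 0 1.5 0 0 0;0 0 1 0 0 0;0 0 0.5 0 0 0;0 0 0 0 0 0' 0 60; python3 -m crank '0 0 0 0 0 0;0 0 0 0 0 0;0 0 0 0 0 0;0 0 0 0 0 0;0 0 0 0 0 0;0 0 0 0 0 0;0 0 0 0 0 0' 1 60;python3 -m crank '0 0 -0.5 0 0 0;0 0 -1 0 0 0;0 0 -1.5 0 0 0;0 0 -2 0 0 0;0 0 -2 0 0 0;0 0 -2 0 0 0;0 0 0 0 0 0;0 0 0 0 0 0';python3 go.py 544.3 104.7 110 -10.2
```

```text
time_s: 13.55
eef_pos: [459.7, -145.0, 19.8]
eef_rot: [1.0, 0.031, -0.0, -0.0]
force: [0.6, -0.1, 0.3]
grip_width: 85.6
finger_force: 0.0
time_s: 14.25
eef_pos: [460.4, -145.2, 20.8]
eef_rot: [1.0, 0.03, 0.001, 0.0]
force: [-1.2, 0.6, 4.8]
grip_width: 34.6
finger_force: 60.2
time_s: 15.05
eef_pos: [459.8, -145.2, 110.2]
eef_rot: [1.0, 0.03, 0.0, 0.0]
force: [0.3, -0.4, -3.1]
grip_width: 34.5
finger_force: 60.2
t 15.05 pos [ 459.8 -145.2  110.2] head -86.52 q7 -1.33 w 34.5 F [ 0.3 -0.4 -3.1]
shift cm [ 9.950e+00 -2.443e+01  1.000e-02] turn [ 1.000e-03 -0.000e+00 -1.332e+00] shift after turn [2.609e+01 3.890e+00 2.000e-02]
```

```bash
python3 -m crank '0.6 -1.4 0 0 0 0;1.2 -3 0 0 0 0;1.35 -3.3 0 0 0 0;1.35 -3.3 0 0 0 0;1.35 -3.3 0 0 0 0;1.35 -3.3 0 0 0 0;1.2 -3 0 0 0 0;0.95 -2.33 0 0 0 0;0.6 -1.5 0 0 0 0;0 0 0 0 0 0'
python3 -m crank '0 0 0 0 0 -0.11;0 0 0 0 0 -0.11;0 0 0 0 0 -0.11;0 0 0 0 0 -0.11;0 0 0 0 0 -0.11;0 0 0 0 0 -0.11;0 0 0 0 0 -0.11;0 0 0 0 0 -0.11;0 0 0 0 0 -0.11;0 0 0 0 0 -0.11;0 0 0 0 0 -0.11;0 0 0 0 0 -0.11;0 0 0 0 0 -0.012;0 0 0 0 0 0;0 0 0 0 0 0';python3 go.py 544.3 104.7 46 -10.2
```

```text
time_s: 16.05
eef_pos: [543.7, 107.7, 108.7]
eef_rot: [0.999, 0.032, -0.001, -0.001]
force: [0.1, 0.5, -2.9]
grip_width: 34.5
finger_force: 60.2
time_s: 17.55
eef_pos: [544.1, 104.3, 109.6]
eef_rot: [0.768, 0.64, -0.0, -0.0]
force: [-0.5, 0.3, -2.1]
grip_width: 34.6
finger_force: 60.2
t 17.55 pos [544.1 104.3 109.6] head -10.37 q7 -0.63 w 34.6 F [-0.5  0.3 -2.1]
shift cm [0.04 0.02 6.36] turn [-0.001  0.    -0.003] shift after turn [0.04 0.01 6.36]
```

```bash
python3 -m crank '0.04 0.02 1.5 0 0 -0.003;0 0 2 0 0 0;0 0 1.5 0 0 0;0 0 1 0 0 0;0 0 0.36 0 0 0;0 0 0 0 0 0;0 0 0 0 0 0';python3 go.py 544.3 104.7 28 -10.2; python3 - <<'E'
from h import *
p,d=snapshot("scene");np.save("scene4.npy",d)
E
python3 edge.py scene4.npy 42 -60 -20
```

```text
time_s: 18.25
eef_pos: [545.1, 105.4, 47.0]
eef_rot: [0.766, 0.643, 0.0, 0.0]
force: [0.7, 1.1, -2.1]
grip_width: 34.4
finger_force: 60.3
t 18.25 pos [545.1 105.4  47. ] head -10.03 q7 -0.68 w 34.4 F [ 0.7  1.1 -2.1]
shift cm [-0.08 -0.07  1.9 ] turn [ 0.001 -0.     0.003] shift after turn [-0.08 -0.06  1.9 ]
outer -y rim (-72) [np.float64(-73.3), np.float64(-74.1), np.float64(-72.7), np.float64(-74.9)] +x rim (58) [np.float64(59.8), np.float64(60.0), np.float64(59.2)]
z med 42.2 edge min y [(-44, np.float64(-23.2)), (-36, np.float64(-25.4)), (-28, np.float64(-27.5)), (28, np.float64(-40.2)), (36, np.float64(-42.0)), (44, np.float64(-44.3))] x range [-41.2  52.8]
```

```bash
python3 -m crank '-0.1 -0.05 0 0 0 0.003;-0.08 -0.05 0 0 0 0;0 0 0.5 0 0 0;0 0 0.4 0 0 0;0 0 0.4 0 0 0;0 0 0.2 0 0 0;0 0 0.2 0 0 0;0 0 0.05 0 0 0;0 0 0 0 0 0';python3 go.py 544.3 104.7 26.5 -10.2
```

```text
time_s: 19.2
eef_pos: [543.3, 103.6, 28.9]
eef_rot: [0.767, 0.641, -0.0, -0.0]
force: [0.4, 0.1, -3.0]
grip_width: 34.5
finger_force: 60.3
t 19.2 pos [543.3 103.6  28.9] head -10.2 q7 -0.69 w 34.5 F [ 0.4  0.1 -3. ]
shift cm [0.12 0.08 0.24] turn [-0. -0.  0.] shift after turn [0.12 0.08 0.24]
```

```bash
python3 -m crank '0 0 0.1 0 0 0;0 0 0.06 0 0 0;0 0 0.04 0 0 0;0 0 0.03 0 0 0;0 0 0 0 0 0';python3 -m crank '0.05 0 0 0 0 0;0.05 0 0 0 0 0;0.05 0 0 0 0 0;0.05 0 0 0 0 0;0 0 0 0 0 0'; python3 go.py 544.3 104.7 26.5 -10.2
```

```text
time_s: 19.7
eef_pos: [543.4, 103.5, 26.9]
eef_rot: [0.767, 0.641, 0.0, 0.0]
force: [-1.2, -1.6, 1.7]
grip_width: 34.4
finger_force: 60.8
time_s: 20.2
eef_pos: [544.1, 104.9, 26.9]
eef_rot: [0.767, 0.641, 0.0, 0.0]
force: [-1.4, -4.4, 5.9]
grip_width: 34.7
finger_force: 61.1
t 20.2 pos [544.1 104.9  26.9] head -10.23 q7 -0.7 w 34.7 F [-1.4 -4.4  5.9]
shift cm [-0.02  0.03  0.04] turn [ 0.001  0.001 -0.001] shift after turn [-0.02  0.03  0.04]
```

```bash
python3 -m crank '0.05 0 -0.02 0 0 0;0.05 0 0 0 0 0;0.05 0 0 0 0 0;0.05 0 0 0 0 0;0 0 0 0 0 0'; python3 -m crank '0.05 0 0 0 0 0;0.03 0 0 0 0 0;0 0 0 0 0 0'; python3 go.py 544.3 104.7 26.5 -10.2
```

```text
time_s: 20.7
eef_pos: [544.3, 107.1, 26.9]
eef_rot: [0.767, 0.641, 0.0, 0.0]
force: [-0.0, -3.9, 3.2]
grip_width: 34.3
finger_force: 60.8
time_s: 21.0
eef_pos: [544.3, 107.6, 26.9]
eef_rot: [0.767, 0.641, -0.0, 0.0]
force: [-0.5, -5.1, 4.9]
grip_width: 34.2
finger_force: 61.0
t 21.0 pos [544.3 107.6  26.9] head -10.23 q7 -0.71 w 34.2 F [-0.5 -5.1  4.9]
shift cm [-0.29  0.05  0.04] turn [ 0.     0.001 -0.   ] shift after turn [-0.29  0.05  0.04]
```

```bash
python3 -m crank '0.05 0 0 0 0 0;0.03 0 0 0 0 0;0 0 0 0 0 0'; python3 -m crank '0 0 0 0 0 0;0 0 0 0 0 0;0 0 0 0 0 0' 0.42;python3 go.py 652.9 -148.2 115 -121.9
```

```text
time_s: 21.3
eef_pos: [544.5, 108.3, 26.9]
eef_rot: [0.767, 0.641, -0.0, 0.0]
force: [-0.9, -6.8, 3.9]
grip_width: 34.8
finger_force: 61.0
time_s: 21.6
eef_pos: [544.1, 109.9, 26.7]
eef_rot: [0.767, 0.642, 0.0, -0.0]
force: [-0.2, -0.2, 0.6]
grip_width: 49.4
finger_force: 0.0
t 21.6 pos [544.1 109.9  26.7] head -10.15 q7 -0.71 w 49.4 F [-0.2 -0.2  0.6]
shift cm [-23.49  15.26  -8.85] turn [-1.00e-03 -0.00e+00  1.95e+00] shift after turn [22.88 16.17 -8.83]
```

```bash
python3 -m crank '0 0 -1 0 0 0;0 0 -2 0 0 0;0 0 -2.5 0 0 0;0 0 -2.35 0 0 0;-1.5 1 -1 0 0 0;-3 2 0 0 0 0;-3.3 2.1 0 0 0 0;-3.3 2.1 0 0 0 0;-3.3 2.1 0 0 0 0;-3.3 2.1 0 0 0 0;-2.8 1.8 0 0 0 0;-2 1.3 0 0 0 0;-1 0.75 0 0 0 0;0 0 0 0 0 0'
python3 -m crank '0 0 0 0 0 0.11;0 0 0 0 0 0.11;0 0 0 0 0 0.11;0 0 0 0 0 0.11;0 0 0 0 0 0.11;0 0 0 0 0 0.11;0 0 0 0 0 0.11;0 0 0 0 0 0.11;0 0 0 0 0 0.11;0 0 0 0 0 0.11;0 0 0 0 0 0.11;0 0 0 0 0 0.11;0 0 0 0 0 0.11;0 0 0 0 0 0.11;0 0 0 0 0 0.11;0 0 0 0 0 0.11;0 0 0 0 0 0.11;0 0 0 0 0 0.08;0 0 0 0 0 0;0 0 0 0 0 0' 0;python3 go.py 652.9 -148.2 20 -121.9
cat > ribs.py <<'E'
import sys;from h import *
p,d=snapshot("top");P=cloud("top",d)
r=(np.linalg.norm(P[...,:2]-[547.8,122.1],axis=-1)<85)&(P[...,2]>40)&(P[...,2]<52)
a=np.radians(-10.2);c,s=np.cos(a),np.sin(a)
n,l,st,ce=cv2.connectedComponentsWithStats(r.astype(np.uint8))
for i in range(1,n):
    if st[i,4]>20:
        q=P[l==i];mr=cv2.minAreaRect(q[:,:2].astype(np.float32));print(q.mean(0).round(1),((np.array(mr[0])-[547.8,122.1])@np.array([[c,-s],[s,c]])).round(1),np.round(mr[1],1),round(mr[2],1))
cv2.imwrite(sys.argv[1],cv2.resize(p[190:280,200:310,::-1],None,fx=5,fy=5,interpolation=cv2.INTER_CUBIC))
E
python3 ribs.py pics/t5.png
```

```text
time_s: 23.0
eef_pos: [653.1, -150.5, 115.4]
eef_rot: [0.768, 0.641, 0.0, 0.0]
force: [0.0, -0.1, -0.3]
grip_width: 49.8
finger_force: 0.0
time_s: 25.0
eef_pos: [652.7, -147.4, 115.6]
eef_rot: [0.962, -0.273, -0.0, -0.0]
force: [0.4, 0.4, 0.4]
grip_width: 85.5
finger_force: 0.0
t 25.0 pos [ 652.7 -147.4  115.6] head -121.67 q7 -2.04 w 85.5 F [0.4 0.4 0.4]
shift cm [0.06 0.07 9.56] turn [-0.001  0.     0.004] shift after turn [0.05 0.06 9.56]
[555.7 169.8  46.5] [-0.4 49.1] [12.5 34.9] 79.7
[550.8 138.1  46.1] [ 0.9 16.9] [12.7 36.5] 79.5
[545.2 106.9  46.3] [  0.7 -15.2] [11.7 36.5] 80.3
```

View pics/t5.png

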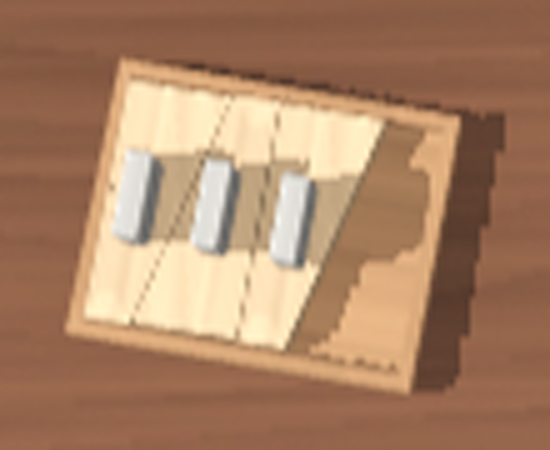

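Wedges a, 2 and 3 lie flat and tight, at tray y = 49.1, 16.9 and -15.2. The last one should go near -48.7. Next I pick W2.

```bash
python3 -m crank '0.05 0.06 2 0 0 0.004;0 0 2 0 0 0;0 0 2 0 0 0;0 0 1.8 0 0 0;0 0 1.2 0 0 0;0 0 0.56 0 0 0;0 0 0 0 0 0' 0 60; python3 -m crank '0 0 0 0 0 0;0 0 0 0 0 0;0 0 0 0 0 0;0 0 0 0 0 0;0 0 0 0 0 0;0 0 0 0 0 0;0 0 0 0 0 0' 1 60;python3 -m crank '0 0 -0.5 0 0 0;0 0 -1 0 0 0;0 0 -1.5 0 0 0;0 0 -2 0 0 0;0 0 -2 0 0 0;0 0 -2 0 0 0;0 0 0 0 0 0;0 0 0 0 0 0';python3 go.py 538.8 74.9 110 -10.2
```

```text
time_s: 25.75
eef_pos: [652.6, -149.7, 19.2]
eef_rot: [0.961, -0.277, -0.001, -0.0]
force: [-0.0, -0.2, 0.3]
grip_width: 85.4
finger_force: 0.0
time_s: 26.45
eef_pos: [653.5, -150.2, 20.7]
eef_rot: [0.961, -0.277, 0.001, -0.0]
force: [-0.6, 0.5, 5.9]
grip_width: 34.4
finger_force: 60.8
time_s: 27.25
eef_pos: [653.0, -150.1, 110.2]
eef_rot: [0.961, -0.277, 0.0, -0.0]
force: [-0.7, 0.4, -2.3]
grip_width: 34.6
finger_force: 60.0
t 27.25 pos [ 653.  -150.1  110.2] head -122.16 q7 -2.04 w 34.6 F [-0.7  0.4 -2.3]
shift cm [-21.64 -12.96   0.  ] turn [ 1.000e-03 -1.000e-03 -1.954e+00] shift after turn [ 2.012e+01 -1.523e+01  2.000e-02]
```

```bash
python3 -m crank '-1.2 -0.7 0 0 0 0;-2.4 -1.45 0 0 0 0;-2.9 -1.74 0 0 0 0;-2.9 -1.74 0 0 0 0;-2.9 -1.74 0 0 0 0;-2.9 -1.74 0 0 0 0;-2.6 -1.55 0 0 0 0;-2 -1.2 0 0 0 0;-1.24 -0.75 0 0 0 0;-0.6 -0.35 0 0 0 0;0 0 0 0 0 0'
python3 -m crank '0 0 0 0 0 -0.11;0 0 0 0 0 -0.11;0 0 0 0 0 -0.11;0 0 0 0 0 -0.11;0 0 0 0 0 -0.11;0 0 0 0 0 -0.11;0 0 0 0 0 -0.11;0 0 0 0 0 -0.11;0 0 0 0 0 -0.11;0 0 0 0 0 -0.11;0 0 0 0 0 -0.11;0 0 0 0 0 -0.11;0 0 0 0 0 -0.11;0 0 0 0 0 -0.11;0 0 0 0 0 -0.11;0 0 0 0 0 -0.11;0 0 0 0 0 -0.11;0 0 0 0 0 -0.084;0 0 0 0 0 0;0 0 0 0 0 0';python3 go.py 539.0 76.2 47 -10.2
```

```text
time_s: 28.35
eef_pos: [538.2, 75.4, 109.4]
eef_rot: [0.961, -0.276, -0.0, 0.0]
force: [0.2, 0.5, -1.5]
grip_width: 34.8
finger_force: 60.0
time_s: 30.35
eef_pos: [539.0, 73.8, 109.5]
eef_rot: [0.769, 0.64, -0.0, -0.0]
force: [-0.2, -0.3, -2.0]
grip_width: 34.5
finger_force: 60.0
t 30.35 pos [539.   73.8 109.5] head -10.44 q7 -0.54 w 34.5 F [-0.2 -0.3 -2. ]
shift cm [ 0.24 -0.04  6.25] turn [-0.     0.    -0.004] shift after turn [ 0.24 -0.04  6.25]
```

```bash
python3 -m crank '0.24 -0.04 1.5 0 0 -0.004;0 0 2 0 0 0;0 0 1.5 0 0 0;0 0 0.9 0 0 0;0 0 0.25 0 0 0;0 0 0 0 0 0;0 0 0 0 0 0';python3 go.py 539 76.2 28 -10.2; python3 - <<'E'
from h import *
p,d=snapshot("scene");np.save("scene6.npy",d);cv2.imwrite("pics/s6.png",cv2.resize(p[162:282,314:434,::-1],(600,600),interpolation=cv2.INTER_CUBIC))
E
python3 edge.py scene6.npy 43 -60 -40
```

```text
time_s: 31.05
eef_pos: [539.2, 77.5, 48.8]
eef_rot: [0.766, 0.643, 0.0, 0.0]
force: [0.1, 0.4, -1.7]
grip_width: 34.8
finger_force: 60.0
t 31.05 pos [539.2  77.5  48.8] head -9.97 q7 -0.58 w 34.8 F [ 0.1  0.4 -1.7]
shift cm [-0.13  0.    2.08] turn [ 0.001 -0.     0.004] shift after turn [-0.13  0.    2.08]
outer -y rim (-72) [np.float64(-74.7), np.float64(-74.2), np.float64(-72.9), np.float64(-74.0)] +x rim (58) [np.float64(59.8), np.float64(59.4), np.float64(59.5)]
z med 44.0 edge min y [(-44, np.float64(-63.4)), (-36, np.float64(-64.0)), (-28, np.float64(-63.0)), (28, np.float64(-63.8)), (36, np.float64(-63.3)), (44, np.float64(-63.4))] x range [-46.8  52.3]
```

View pics/s6.png

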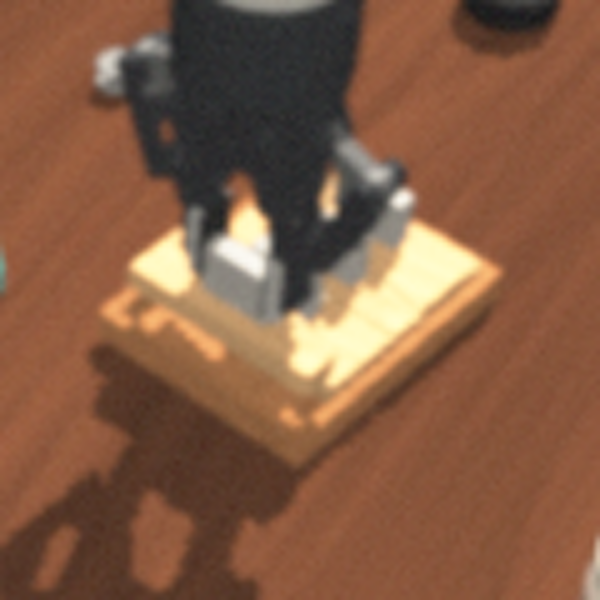

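The scene crop shows the last wedge level over slot 4, with its straight edge parallel to the -y wall. It needs about 2.1 mm toward the wall.

```bash
python3 -m crank '-0.12 -0.05 0 0 0 0.004;-0.09 0 0 0 0 0;0 0 0.5 0 0 0;0 0 0.4 0 0 0;0 0 0.3 0 0 0;0 0 0.2 0 0 0;0 0 0.1 0 0 0;0 0 0 0 0 0';python3 go.py 539 75 26.8 -10.2
```

```text
time_s: 31.9
eef_pos: [537.8, 75.4, 33.1]
eef_rot: [0.767, 0.641, -0.0, -0.0]
force: [0.0, -0.9, -1.9]
grip_width: 34.3
finger_force: 60.0
t 31.9 pos [537.8  75.4  33.1] head -10.19 q7 -0.59 w 34.3 F [ 0.  -0.9 -1.9]
shift cm [-0.02  0.13  0.63] turn [-0. -0.  0.] shift after turn [-0.02  0.13  0.63]
```

```bash
python3 -m crank '0 0 0.2 0 0 0;0 0 0.15 0 0 0;0 0 0.1 0 0 0;0 0 0.05 0 0 0;0 0 0 0 0 0';python3 -m crank '0 0 0.05 0 0 0;0 0 0.04 0 0 0;0 0 0.03 0 0 0;0 0 0 0 0 0';python3 go.py 539 75 26.8 -10.2
```

```text
time_s: 32.4
eef_pos: [537.8, 75.4, 28.2]
eef_rot: [0.767, 0.641, -0.0, -0.0]
force: [0.4, -0.4, -2.3]
grip_width: 34.5
finger_force: 60.0
time_s: 32.8
eef_pos: [537.8, 75.3, 27.0]
eef_rot: [0.767, 0.641, -0.0, -0.0]
force: [0.5, 0.1, -2.0]
grip_width: 34.8
finger_force: 60.0
t 32.8 pos [537.8  75.3  27. ] head -10.2 q7 -0.6 w 34.8 F [ 0.5  0.1 -2. ]
shift cm [-0.01  0.12  0.02] turn [-0.  0.  0.] shift after turn [-0.01  0.12  0.02]
```

In the slot without contact; just above the floor. Touch down, release and clear.

```bash
python3 -m crank '0 0 0.03 0 0 0;0 0 0.03 0 0 0;0 0 0.03 0 0 0;0 0 0 0 0 0';python3 -m crank '0 0 0 0 0 0;0 0 0 0 0 0;0 0 0 0 0 0' 0.42; python3 -m crank '0 0 -1 0 0 0;0 0 -2 0 0 0;0 0 -3 0 0 0;0 0 -3 0 0 0;-2 0 -1 0 0 0;-3.5 0 0 0 0 0;-3.5 0 0 0 0 0;-3.5 0 0 0 0 0;-3.5 0 0 0 0 0;-3.5 0 0 0 0 0;-3 0 0 0 0 0;-1.5 0 0 0 0 0;0 0 0 0 0 0;0 0 0 0 0 0'; python3 ribs.py pics/t7.png; python3 - <<'E'
from h import *
p,d=snapshot("top");P=cloud("top",d);Q=cloud("top",np.load("top0.npy"))
for n,s in dict(thimble=(384,239),egg=(452,165),jar=(300,130),pin=(196,135),bobbin=(205,312),gauge=(534,217),tape=(126,246)).items(): print(n,P[s[1],s[0]].round(0),Q[s[1],s[0]].round(0))
a=np.radians(-10.2);c,s=np.cos(a),np.sin(a);L=(P[...,:2]-[547.8,122.1])@np.array([[c,-s],[s,c]])
for w,y in((1,49),(2,17),(3,-16),(4,-49)):
    print(w,[np.median(P[...,2][(abs(L[...,0]-k)<8)&(abs(L[...,1]-y)<6)]).round(1) for k in(-38,38)])
E
```

```text
time_s: 33.2
eef_pos: [537.9, 75.3, 26.7]
eef_rot: [0.767, 0.641, -0.0, 0.0]
force: [-2.7, -0.7, 6.0]
grip_width: 34.8
finger_force: 60.9
time_s: 33.5
eef_pos: [537.9, 75.4, 26.1]
eef_rot: [0.767, 0.641, 0.0, 0.0]
force: [-0.0, -0.1, -0.2]
grip_width: 49.3
finger_force: 0.0
time_s: 34.9
eef_pos: [495.8, -159.5, 126.4]
eef_rot: [0.767, 0.642, 0.0, -0.0]
force: [0.2, 1.1, -0.1]
grip_width: 49.7
finger_force: 0.0
[555.4 170.1  46.2] [-0.6 48.9] [12.2 36.1] 80.1
[550.8 138.3  46.1] [ 0.7 17. ] [12.3 35.8] 80.6
[545.1 107.   46.3] [  0.5 -15.4] [12.4 36.2] 80.3
[538.8  73.2  46.7] [  0.  -49.3] [12.2 36.5] 78.6
thimble [ 470. -105.  471.] [ 534. -148.   26.]
egg [ 679. -286.   56.] [ 680. -287.   51.]
jar [754.  20.  64.] [752.  19.  69.]
pin [762. 241.  19.] [762. 241.  20.]
bobbin [391. 218.  10.] [391. 219.   8.]
gauge [ 580. -463.    3.] [ 580. -462.    5.]
tape [527. 382.  19.] [527. 381.  20.]
1 [np.float64(20.7), np.float64(20.9)]
2 [np.float64(20.5), np.float64(20.8)]
3 [np.float64(20.0), np.float64(20.0)]
4 [np.float64(21.4), np.float64(21.0)]
```

View pics/t7.png

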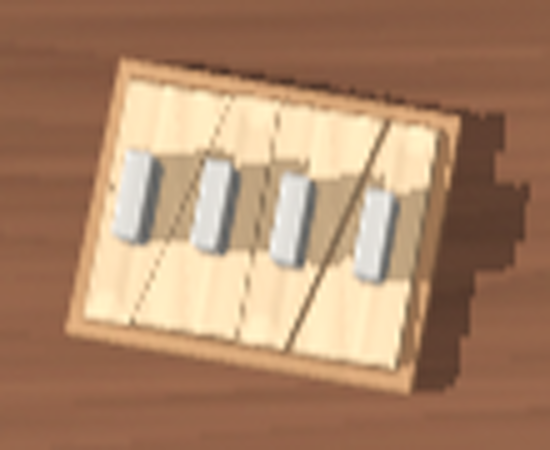

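All four weights lie flat, alternating head to tail at tray y = 48.9, 17.0, -15.4 and -49.3. The bystanders in view haven't moved; the thimble is only hidden by the arm, which passed well above it.

```bash
python3 -c "
from workcell import r
print(r.sign_off())"
```

```text
the job is handed in; nothing more can be done
None
```

The three loose weights are packed beside wedge_a, alternating head to tail and flat on the tray floor, and the job was handed in at about 35 s; the thimble was hidden by the arm in the last picture, so I didn't recheck it.

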